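# Wax tree off its clip and onto the scale

### The job

Pull the green wax tree straight up off its sprung rail clip by the bare top of its stem and stand it upright in the middle of the scale's pan, then let go. The wax is delicate and so is the scale: never let the fingers' push on the tree go over 80 N in all (about 40 N from each finger), keep the tree upright, and lower it onto the pan softly without dropping it or pressing the pan down. Leave the red tree in its clip and everything else on the bench where it is.

Things in the scene. Friction and masses are not known exactly. Their poses are not given: they have to be found in the camera images.
- green_tree: Green wax casting tree to move, loose, 0.2 to 0.35 kg, 150 mm tall. Origin: centre of its foot's underside; z up the stem, y along the rail. Foot: grey saddle 44 (x) by 66 (y) by 30 mm high, upper edges of its y ends bevelled 45 degrees over 10 mm; a slot from below along y, 24 mm wide and 14 mm deep, straddles the rail. Most weight is in the foot: it stands stably.
- green_tree_top (a point): Centre of the stem's top end, 150 mm above the tree's origin. Stem: 16 by 16 mm square, sides parallel to the tree's x and y. Branches reach 40 mm from the stem axis, 45 to 105 mm above the origin; above that the stem is bare: grip there from above, across either pair of sides. Finger force on the tree, summed over both fingers, must stay under 80 N; 20 to 30 N a finger holds it.
- red_tree: A second tree, the same but of red wax, in the other clip of the rail, 150 mm away. Leave it there (it may not move 8 mm).
- rail: Fixed rail stand: dark wooden base 90 (x) by 320 (y) by 10 mm high carrying an aluminium bar 20 mm wide along y, its top 30 mm above the bench. Origin: centre of the base's underside, on the bench; y along the bar. The trees sit astride the bar at y = -75 and +75 mm (either may be green), upright, their origins 16 mm above the rail's origin, x and y parallel to the rail's.
- rail_bar (a point): Middle of the bar's top face. At both y ends of each foot stands a hinged steel catch plate, 24 mm wide, its top 52 mm above the bench, with a white sprung roller (12 mm across) over the foot's bevel. Pulling straight up parts the rollers: about 10 N on top of the weight in the first 8 mm of lift, then they let go; after 40 mm the foot is clear of rail and rollers.
- scale: Fixed grey bench scale, 200 mm deep (x) by 160 mm wide (y), housing top 42 mm above the bench, low display panel at its -x side. Origin: on the bench under the housing; the pan's centre is at x = +12 mm, y = 0.
- pan_top (a point): Centre of the top face of the scale's square steel pan, 130 by 130 by 5 mm, 60 mm above the bench when empty. x, y parallel to the scale's, z up.
- pan (a joint): How far the pan is pressed down, m: 0 empty, stop at 0.011. Spring: it starts to move at about 1 N of load and sinks 1 mm per further 1.5 N (a standing tree sinks it 1 to 2 mm). The scale is damaged above 0.008 m, about 13 N.
- jar: Bystander: glass jar with black lid, 60 mm across, 70 mm tall, loose. Origin: centre of its underside.
- mould: Bystander: cream-coloured round mould, 96 mm across, 36 mm high, loose. Origin: centre of its underside.
- pliers: Bystander: pliers lying flat, yellow handles along +x, dark steel jaws to -x, about 150 by 52 by 12 mm, loose. Origin: at the pivot, on the bench.
There are look-alikes about, which are no part of the job. Several things have the shape of the green_tree; the one meant has the colours described above.

How it is judged:
By the outcome, as a careful person would: the job done as asked, in the order asked, and still so for the second after the job is handed in, with the robot touching nothing.
It also fails if it takes over 45 s, if anything falls off the work surface, if the arm or the gripper's body presses on something with over 40 N, if the wrist force passes 120 N, or if a joint passes its speed limit or range.

### The arm

A 7-joint arm with a two-finger parallel gripper is mounted at the origin on the work surface. World frame = base frame: x ahead of the robot, y to its left, z up, the work surface at z = 0. Lengths are in m, angles in rad, forces in N, time in s.
With the tool pointing down it reaches from about 0.4 to 0.85 m from the base axis. Payload 4.5 kg.
Tool frame: the origin (TCP) lies between the finger pads; the fingertips stand 14 mm ahead of it and the grasp point (between the pads) lies 5 mm behind it (finger_overhang is the distance from the TCP to the fingertips, in m); z points along the fingers, y is the line along which they close (so a half turn about z gives the same grasp; the last joint's range is limited). The gripper opens to 85 mm and grips with 20 to 120 N. Pads are 22 mm wide; open, the fingers measure 114 mm over their backs; the gripper's body (76 mm by 85 mm) begins 54 mm behind the grasp point. The pads swing forward as they close: fully open they stand 13 mm farther back than shut.
Start: joints at [0.034, 0.689, -0.195, 1.565, 0.157, 0.902, -0.215], TCP at [0.625, 0, 0.245] pointing down, gripper open.
Joint ranges: [-3.01, 3.01], [-0.46, 2.08], [-1.47, 1.51], [0.13, 2.56], [-1, 4.14], [0.04, 2.09], [-2.66, 2.66]. Speed limits (rad/s): [2.57, 2.57, 3.14, 3.14, 3.14, 3.14, 3.14].

### API

Orientations are given as a unit quaternion [x, y, z, w].
In Python, from rig import * gives the robot as it stands.
- The arm moves only by the shell command python3 -m inch 'ROWS' [FORCE]. ROWS is JSON, a list of rows, each a list of 3 entries, a list of its own where there are three numbers: the finger opening in cm, from 0 to 8.54, then the shift along the tool's x, y, z in cm, then the turn, a rotation vector about the tool's x, y, z in degrees. In form: [[jaw, [x, y, z], [ax, ay, az]], ...]. A call has 1 to 5 rows; each row shifts and turns the commanded pose from where the row before left it, along the tool's axes as they then stand; what a row does not reach is not made up. A row lasts 1/10 s, in which the tool goes at most 50 mm and 8.59 degrees, less where a joint would pass 70% of its speed; a pose out of reach is approached as far as the arm can. A call is refused whole if a number of a shift passes 5 or a number of a turn 8.59, either way. A call with a gripper value outside its range is refused whole. The fingers move at their own pace and stop on an object; FORCE is the grip in N (left out, the last holds). Time passes only in rows, so rows that do not move let the fingers close. It gives the time, the measured TCP pose, the force, the opening and the grip force at its end, in the units of the state.
- get_obs(): the state, without advancing time (a new reading comes with each control period).
- capture(name): name is "scene" or "side" or "wrist"; returns a dict with "image" (480x640x3 uint8, red, green, blue), "intrinsics" (3x3 intrinsics, pixels), "k1" (the pictures are not rectified: a ray, as slopes to the right and down, at radius r is drawn at 1 + k1 r^2 times it, then the intrinsics apply), "R" (3x3) and "t" (3): a world point X has camera coordinates R X + t. Camera axes: x right, y down, z forward; pixel columns grow to the right and rows downward; lengths in m; the calibration is good to about 2 mm. A picture is of the moment at which its call begins. There is no depth.
- hand_in(): hands the job in; it is judged then, once.
The state is a dict: "clock": time; "joints": joint angles; "dq": joint speeds; "joint_torque": joint torques, N m; "ee_pos": TCP position; "tcp_rot": TCP orientation; "contact_force": force on the tool from outside, world axes, zero at the start; "wrist_torque": the same for the moment, N m; "grip_width": finger opening in m; "gripper_force": force on a finger pad.
Only numpy, scipy, OpenCV 4.12 (cv2) and the standard library are available. Lean on these libraries where they do the work, as an engineer would, in place of code of your own. Each camera call takes 0.05 s, during which the arm holds its last target. There are 200 camera calls.

## Working session

There is one attempt and no reset: what is moved stays moved. The work goes in short steps, Python scripts to look and compute and a shell command to move; the robot and the scene stay as the last step left them, time stands still between calls to the robot, and variables do not carry over. Pictures are saved under pics/ and viewed, at most 10 in all, crops included, and the job is handed in when it is done.

```bash
mkdir -p pics; python3 - <<'E'
from rig import *
import cv2
for n in("scene","side"):
    c=capture(n); cv2.imwrite(f"pics/{n}0.png",c["image"][:,:,::-1]); print(n,c["intrinsics"],c["k1"],c["R"],c["t"])
o=get_obs();print(o)
E
```

```text
scene [[450.29635835   0.         313.12316913]
 [  0.         450.29635835 240.30560258]
 [  0.           0.           1.        ]] -0.09871770447989443 [[-0.85923415  0.51157838  0.00205967]
 [ 0.30579851  0.51683078 -0.79960817]
 [-0.41012675 -0.6864208  -0.60051856]] [ 0.515317   -0.0819789   1.08154764]
side [[489.94718134   0.         319.03249896]
 [  0.         489.94718134 241.29714967]
 [  0.           0.           1.        ]] -0.04098569942079392 [[-0.9103618  -0.41352879  0.01534066]
 [-0.30129251  0.63695615 -0.70958416]
 [ 0.28366215 -0.65060034 -0.70445367]] [0.51374979 0.28236731 0.94483489]
{'clock': 0.1, 'joints': array([ 0.03381144,  0.68989485, -0.19453734,  1.56624141,  0.15733809,
        0.90251711, -0.21510966]), 'dq': array([ 0.00086903,  0.00028488,  0.0003097 , -0.00405998,  0.00034595,
        0.00216773,  0.00052832]), 'joint_torque': array([-2.74651000e-03, -5.40603232e+01, -1.27131768e+00, -1.58985078e+01,
        9.34141979e-03,  4.37054478e-03,  9.81481946e-06]), 'ee_pos': array([ 6.24437249e-01, -5.13749483e-05,  2.44567597e-01]), 'tcp_rot': array([ 7.07073892e-01,  7.07139179e-01, -6.36976728e-04, -5.35616232e-04]), 'contact_force': array([-0.20558629,  0.67043919,  0.38706408]), 'wrist_torque': array([0.02957999, 0.04355644, 0.01611416]), 'gripper_force': 0.0, 'grip_width': 0.08565800345370292}
```

View pics/scene0.png

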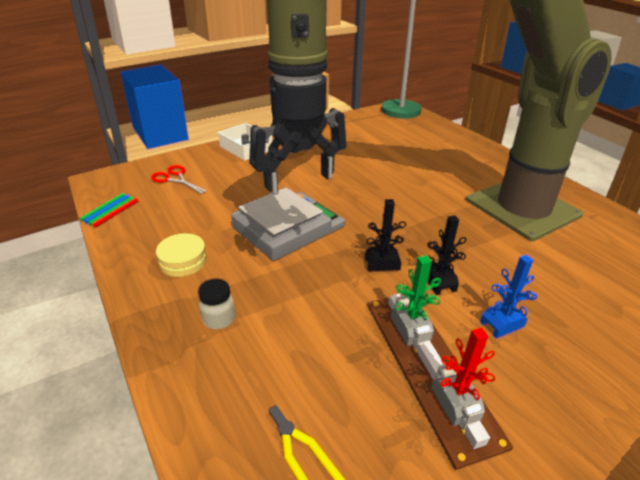

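View pics/side0.png

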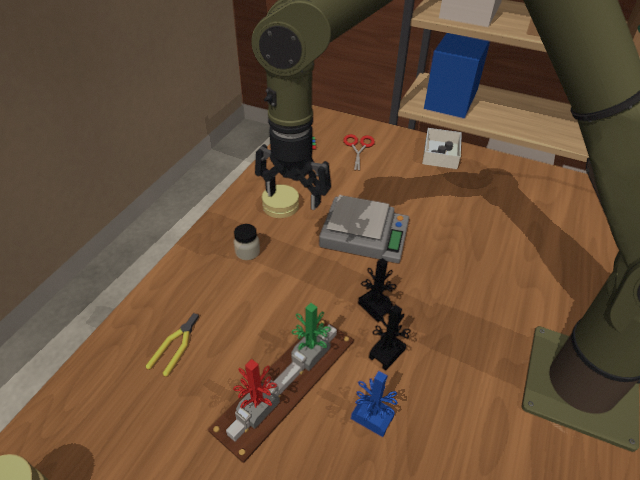

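Scene: green tree top near (424,258), red top (478,334), pan near (288,208). Side: green top (312,306), red top (254,364), pan centre near (358,218). I'll enlarge these.

```bash
python3 - <<'E'
import cv2,numpy as np
def crop(n,x,y,w,h,s):
    return cv2.resize(cv2.imread(f"pics/{n}0.png")[y:y+h,x:x+w],(w*s,h*s),interpolation=cv2.INTER_CUBIC)
# scale 4, 100x75 each -> 400x300
T=[crop("scene",385,245,100,75,4),crop("side",265,295,100,75,4),crop("scene",225,175,100,75,4),crop("side",310,185,100,75,4)]
cv2.imwrite("pics/m1.png",np.vstack([np.hstack(T[:2]),np.hstack(T[2:])]))
T=[crop("scene",360,290,160,180,3)[:540],crop("side",205,315,160,150,2)]
b=np.zeros((540,800,3),np.uint8);b[:540,:480]=T[0];b[:300,480:]=T[1];cv2.imwrite("pics/m2.png",b)
E
```

```text
(no output)
```

View pics/m1.png

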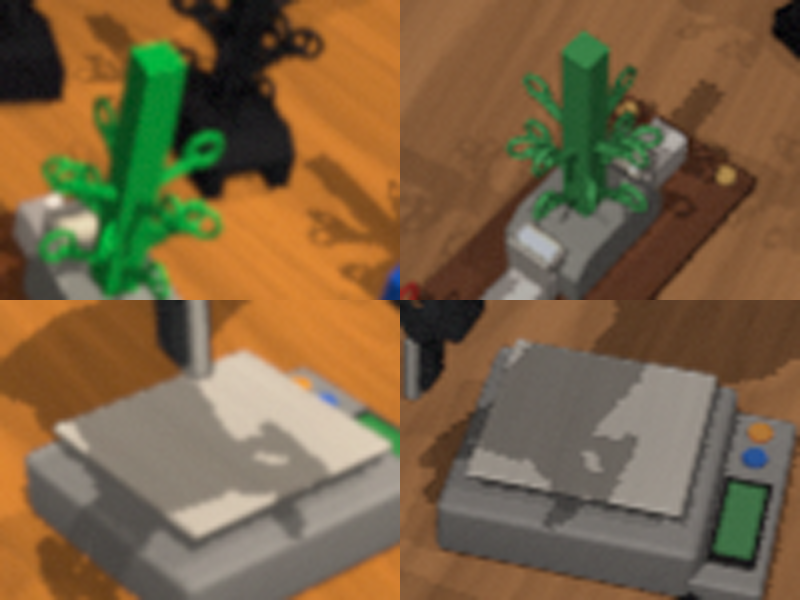

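View pics/m2.png

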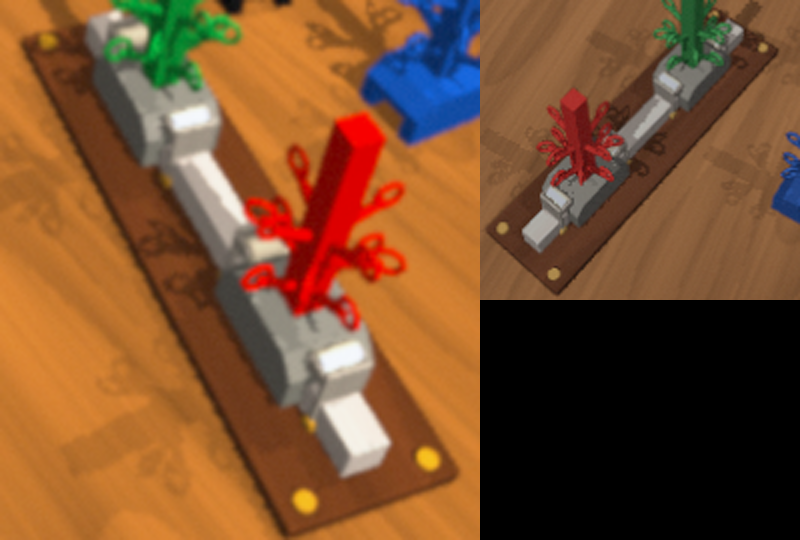

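Green top face centre: scene ≈(424.4,258.9), side ≈(311.1,305.4). Red top: scene (480,332.7), side (251.8,363.3). Pan corners were read clearly in both views.

```bash
cat > h.py <<'E'
import numpy as np
from scipy.optimize import least_squares
from scipy.spatial.transform import Rotation as Ro
def proj(c,X):
    p=np.atleast_2d(X)@c["R"].T+c["t"]; s=p[:,:2]/p[:,2:]
    s=s*(1+c["k1"]*(s**2).sum(1,keepdims=True)); K=c["intrinsics"]
    return s*[K[0,0],K[1,1]]+[K[0,2],K[1,2]]
def tri(obs,z=None,x0=(.6,0,.1)):
    f=lambda X:np.concatenate([(proj(c,X if z is None else [*X[:2],z])-uv).ravel() for c,uv in obs])
    r=least_squares(f,x0 if z is None else x0[:2]); return r.x,np.abs(r.fun).max()
E
python3 - <<'E'
from rig import *
from h import *
S=capture("scene");D=capture("side")
print("green",tri([(S,(424.4,258.9)),(D,(311.1,305.4))]),"z fixed",tri([(S,(424.4,258.9)),(D,(311.1,305.4))],.166), )
print("red",tri([(S,(480,332.7)),(D,(251.8,363.3))]),tri([(S,(480,332.7)),(D,(251.8,363.3))],.166))
for c,P in((S,[(238.75,207.5),(285.75,187.5),(322.5,211.5),(274,235.25)]),(D,[(338.75,195.5),(389.5,204),(381,239),(327,228.75)])):
    q=np.array([tri([(c,np.array(p)-.375)],.06)[0] for p in P]);print(q.round(4),q.mean(0)); 
E
```

```text
green (array([0.50848687, 0.16480683, 0.16639473]), np.float64(1.6179556891106586)) z fixed (array([0.50838224, 0.16458551]), np.float64(1.6846455337512793))
red (array([0.54577543, 0.30972818, 0.16548569]), np.float64(1.5619180086858364)) (array([0.54592032, 0.30991402]), np.float64(1.450547881391003))
[[ 0.6319 -0.2605]
 [ 0.5051 -0.2839]
 [ 0.4853 -0.1552]
 [ 0.6121 -0.1314]] [ 0.55856998 -0.20774774]
[[ 0.6307 -0.2636]
 [ 0.5022 -0.2878]
 [ 0.4799 -0.1593]
 [ 0.6078 -0.1372]] [ 0.55515748 -0.21195863]
```

```bash
python3 -m inch '[[8.5,[2,-1.4,-0.5],[0,0,0]],[8.5,[3,-2.2,-0.5],[0,0,0]],[8.5,[3.5,-2.4,-0.5],[0,0,0]],[8.5,[3,-2.2,0],[0,0,0]],[8.5,[2.9,-2,0],[0,0,0]]]' 20; python3 -m inch '[[8.5,[1.5,-1,0],[0,0,0]],[8.5,[0.5,-0.4,0],[0,0,5]],[8.5,[0,0,0],[0,0,5]],[8.5,[0,0,0],[0,0,4.5]],[8.5,[0,0,0],[0,0,0]]]'
python3 - <<'E'
from rig import *
from h import *
import cv2
S=capture("scene");D=capture("side")
for a,b in(((388,202),(381,263)),((452,219),(397,310))): print("black",tri([(S,a),(D,b)]))
c=capture("wrist");cv2.imwrite("pics/w1.png",c["image"][:,:,::-1])
o=get_obs();print(o["clock"],o["ee_pos"],o["tcp_rot"]);print(proj(c,[.508,.1645,.166]),proj(c,[.546,.31,.166]))
E
```

```text
clock: 0.7
ee_pos: [0.5217, 0.1454, 0.2604]
tcp_rot: [0.707, 0.707, 0.0, -0.0]
contact_force: [0.2, -0.2, -0.6]
grip_width: 0.085
gripper_force: 0.0
clock: 1.2
ee_pos: [0.5088, 0.1641, 0.2603]
tcp_rot: [0.791, 0.612, -0.0, 0.0]
contact_force: [0.2, 0.5, -0.1]
grip_width: 0.0846
gripper_force: 0.0
black (array([ 0.43543485, -0.00825326,  0.14578609]), np.float64(0.2897928178136908))
black (array([0.37033615, 0.08954098, 0.14417672]), np.float64(0.2608414086570292))
1.35 [0.50899068 0.16397428 0.26023883] [ 7.90192735e-01  6.12858418e-01 -4.66265092e-05  2.16365516e-06]
[[320.08558997 250.52225233]] [[320.87674069 -12.32410212]]
```

View pics/w1.png

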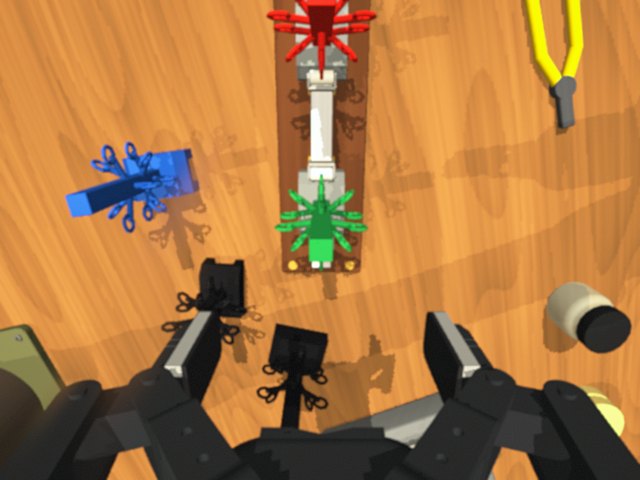

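The wrist view shows the green top face at about (321,250), where the estimate predicts (320,250.5). The rail is vertical in the image, so the yaw is right, and the black trees are clear of the fingers. Descending now.

```bash
python3 -m inch '[[8.5,[0,0,2],[0,0,0]],[8.5,[0,0,3],[0,0,0]],[8.5,[0,0,3],[0,0,0]],[5,[0,0,2],[0,0,0]],[4,[0,0,1.3],[0,0,0]]]' 25; python3 -m inch '[[3,[0,0,0],[0,0,0]],[2.6,[0,0,0],[0,0,0]],[2.4,[0,0,0],[0,0,0]],[2.2,[0,0,0],[0,0,0]],[2.2,[0,0,0],[0,0,0]]]'
python3 - <<'E'
from rig import *
from h import *
import cv2
c=capture("wrist");s=capture("side")["image"][270:370,250:370]
a=cv2.resize(c["image"][:,:,::-1],(440,330));b=cv2.resize(s[:,:,::-1],(360,300),interpolation=2)
m=np.zeros((330,800,3),np.uint8);m[:,:440]=a;m[:300,440:]=b;cv2.imwrite("pics/w2.png",m)
E
```

```text
clock: 1.85
ee_pos: [0.5083, 0.1637, 0.1456]
tcp_rot: [0.79, 0.613, -0.001, -0.0]
contact_force: [-0.4, -0.1, 0.3]
grip_width: 0.0585
gripper_force: 0.0
clock: 2.35
ee_pos: [0.5094, 0.1641, 0.148]
tcp_rot: [0.791, 0.612, 0.001, 0.0]
contact_force: [-0.1, 0.2, 0.4]
grip_width: 0.0225
gripper_force: 0.0
```

View pics/w2.png

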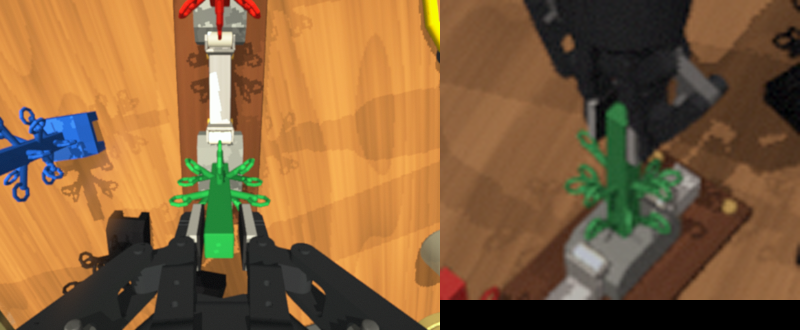

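The stem is centred between the pads. Closing at 25 N.

```bash
python3 -m inch '[[2,[0,0,0],[0,0,0]],[1.8,[0,0,0],[0,0,0]],[1.6,[0,0,0],[0,0,0]],[1.4,[0,0,0],[0,0,0]],[1.4,[0,0,0],[0,0,0]]]' 25; python3 -m inch '[[1,[0,0,0],[0,0,0]],[1,[0,0,0],[0,0,0]],[1,[0,0,0],[0,0,0]]]'
```

```text
clock: 2.95
ee_pos: [0.5086, 0.1641, 0.1474]
tcp_rot: [0.791, 0.612, -0.0, -0.0]
contact_force: [-1.3, -0.6, 2.8]
grip_width: 0.0154
gripper_force: 24.6
clock: 3.25
ee_pos: [0.5087, 0.1641, 0.1474]
tcp_rot: [0.791, 0.612, -0.0, -0.0]
contact_force: [-2.5, 0.8, 4.3]
grip_width: 0.0153
gripper_force: 24.9
```

```bash
python3 -m inch '[[1,[0,0,-0.2],[0,0,0]],[1,[0,0,-0.2],[0,0,0]],[1,[0,0,-0.2],[0,0,0]],[1,[0,0,-0.2],[0,0,0]],[1,[0,0,-0.2],[0,0,0]]]'; python3 -m inch '[[1,[0,0,-0.4],[0,0,0]],[1,[0,0,-0.6],[0,0,0]],[1,[0,0,-0.8],[0,0,0]],[1,[0,0,-1],[0,0,0]],[1,[0,0,-1],[0,0,0]]]'
```

```text
clock: 3.75
ee_pos: [0.5088, 0.1639, 0.1571]
tcp_rot: [0.791, 0.612, -0.0, -0.0]
contact_force: [-1.3, 0.3, -6.6]
grip_width: 0.0154
gripper_force: 25.4
clock: 4.25
ee_pos: [0.5094, 0.1641, 0.1966]
tcp_rot: [0.791, 0.612, 0.001, 0.0]
contact_force: [0.1, 0.1, -3.6]
grip_width: 0.0156
gripper_force: 26.0
```

```bash
python3 -m inch '[[1,[0,0,-1.2],[0,0,0]],[1,[0,0,-1.2],[0,0,0]],[1,[0,0,-1.2],[0,0,0]],[1,[0,0,-1],[0,0,0]],[1,[0,0,-0.6],[0,0,0]]]'; python3 -m inch '[[1,[-0.5,0.2,0],[0,0,0]],[1,[-1,0.4,0],[0,0,0]],[1,[-1.5,0.6,0],[0,0,0]],[1,[-2,0.8,0],[0,0,0]],[1,[-2.5,1,0],[0,0,0]]]';python3 -m inch '[[1,[-2.5,1,0],[0,0,0]],[1,[-2.5,1,0],[0,0,0]],[1,[-2.5,1,0],[0,0,0]],[1,[-2.5,1,0],[0,0,0]],[1,[-2.5,1,0],[0,0,0]]]'; python3 -m inch '[[1,[-2.5,1,0],[0,0,0]],[1,[-2.5,1,0],[0,0,0]],[1,[-2.5,1,0],[0,0,0]],[1,[-2.5,1,0],[0,0,0]],[1,[-2,0.8,0],[0,0,0]]]'; python3 -m inch '[[1,[-1.5,0.6,0],[0,0,0]],[1,[-1,0.4,0],[0,0,0]],[1,[-0.5,0.2,0],[0,0,0]],[1,[0,0,0],[0,0,0]],[1,[0,0,0],[0,0,0]]]'
python3 - <<'E'
from rig import *
import cv2,numpy as np
a=capture("scene")["image"][90:290,190:390,::-1];b=capture("side")["image"][110:310,250:450,::-1]
cv2.imwrite("pics/p1.png",cv2.resize(np.hstack([a,b]),(800,400),interpolation=2))
E
```

```text
clock: 4.75
ee_pos: [0.5094, 0.1642, 0.2485]
tcp_rot: [0.791, 0.612, 0.001, 0.0]
contact_force: [-0.4, 0.2, -2.9]
grip_width: 0.0155
gripper_force: 25.9
clock: 5.25
ee_pos: [0.5188, 0.0828, 0.2466]
tcp_rot: [0.79, 0.613, -0.001, -0.0]
contact_force: [-0.1, -1.0, -3.2]
grip_width: 0.0154
gripper_force: 25.9
clock: 5.75
ee_pos: [0.5356, -0.0521, 0.2465]
tcp_rot: [0.791, 0.612, -0.001, -0.0]
contact_force: [-0.5, -0.2, -2.6]
grip_width: 0.0159
gripper_force: 26.0
clock: 6.25
ee_pos: [0.5515, -0.1812, 0.2464]
tcp_rot: [0.792, 0.611, -0.001, -0.0]
contact_force: [0.3, -0.7, -2.6]
grip_width: 0.0153
gripper_force: 26.0
clock: 6.75
ee_pos: [0.557, -0.2085, 0.2472]
tcp_rot: [0.79, 0.613, 0.0, -0.001]
contact_force: [0.6, 0.5, -3.2]
grip_width: 0.016
gripper_force: 26.0
```

View pics/p1.png

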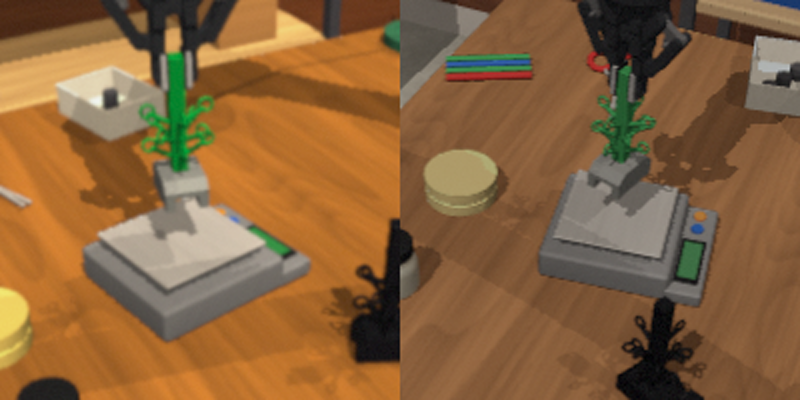

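The tree hangs upright over the pan, with its foot just above the pan centre in both views. Lowering.

```bash
python3 -m inch '[[1,[0,0,0.6],[0,0,0]],[1,[0,0,1.2],[0,0,0]],[1,[0,0,1.2],[0,0,0]],[1,[0,0,1],[0,0,0]],[1,[0,0,0.5],[0,0,0]]]'; python3 -m inch '[[1,[0,0,0.2],[0,0,0]],[1,[0,0,0.1],[0,0,0]],[1,[0,0,0.1],[0,0,0]],[1,[0,0,0],[0,0,0]],[1,[0,0,0],[0,0,0]]]'; python3 -m inch '[[1,[0,0,0.1],[0,0,0]],[1,[0,0,0.1],[0,0,0]],[1,[0,0,0],[0,0,0]],[1,[0,0,0],[0,0,0]]]'
```

```text
clock: 7.35
ee_pos: [0.556, -0.2096, 0.2004]
tcp_rot: [0.791, 0.612, -0.001, -0.001]
contact_force: [-1.1, 0.2, -2.5]
grip_width: 0.0159
gripper_force: 25.9
clock: 7.85
ee_pos: [0.5571, -0.21, 0.1986]
tcp_rot: [0.791, 0.612, 0.0, 0.0]
contact_force: [0.7, -0.6, -1.9]
grip_width: 0.0158
gripper_force: 26.0
clock: 8.25
ee_pos: [0.5569, -0.2099, 0.1963]
tcp_rot: [0.791, 0.612, -0.0, -0.0]
contact_force: [0.2, -0.4, -2.3]
grip_width: 0.0159
gripper_force: 26.0
```

```bash
for i in 1; do python3 -m inch '[[1,[0,0,0.1],[0,0,0]],[1,[0,0,0.1],[0,0,0]],[1,[0,0,0],[0,0,0]],[1,[0,0,0],[0,0,0]]]'; done; python3 -m inch '[[1,[0,0,0.1],[0,0,0]],[1,[0,0,0],[0,0,0]],[1,[0,0,0],[0,0,0]]]';python3 -m inch '[[1,[0,0,0.1],[0,0,0]],[1,[0,0,0],[0,0,0]],[1,[0,0,0],[0,0,0]]]';python3 -m inch '[[1,[0,0,0.05],[0,0,0]],[1,[0,0,0],[0,0,0]],[1,[0,0,0],[0,0,0]]]'
```

```text
clock: 8.65
ee_pos: [0.5569, -0.2099, 0.1942]
tcp_rot: [0.791, 0.612, -0.0, -0.0]
contact_force: [0.3, 0.3, -2.6]
grip_width: 0.0154
gripper_force: 26.0
clock: 8.95
ee_pos: [0.5569, -0.2099, 0.1933]
tcp_rot: [0.791, 0.612, 0.0, -0.0]
contact_force: [0.1, -0.2, -2.7]
grip_width: 0.0156
gripper_force: 26.0
clock: 9.25
ee_pos: [0.5569, -0.2099, 0.1923]
tcp_rot: [0.791, 0.612, 0.0, -0.0]
contact_force: [-0.3, -0.3, -2.6]
grip_width: 0.0154
gripper_force: 26.0
clock: 9.55
ee_pos: [0.5569, -0.2099, 0.1918]
tcp_rot: [0.791, 0.612, 0.0, 0.0]
contact_force: [-0.5, -0.3, -2.7]
grip_width: 0.0156
gripper_force: 26.0
```

```bash
python3 -m inch '[[1,[0,0,0.1],[0,0,0]],[1,[0,0,0],[0,0,0]],[1,[0,0,0],[0,0,0]]]';python3 -m inch '[[1,[0,0,0.05],[0,0,0]],[1,[0,0,0],[0,0,0]],[1,[0,0,0],[0,0,0]]]';python3 -m inch '[[1,[0,0,0.05],[0,0,0]],[1,[0,0,0],[0,0,0]],[1,[0,0,0],[0,0,0]]]'; python3 -m inch '[[1,[0,0,0.05],[0,0,0]],[1,[0,0,0],[0,0,0]],[1,[0,0,0],[0,0,0]]]'
```

```text
clock: 9.85
ee_pos: [0.5571, -0.2099, 0.191]
tcp_rot: [0.791, 0.612, 0.0, 0.0]
contact_force: [-0.5, 1.3, -1.2]
grip_width: 0.0153
gripper_force: 26.2
clock: 10.15
ee_pos: [0.557, -0.2099, 0.1904]
tcp_rot: [0.791, 0.612, 0.0, 0.0]
contact_force: [-0.3, 0.2, 0.2]
grip_width: 0.0158
gripper_force: 26.3
clock: 10.45
ee_pos: [0.557, -0.2099, 0.1899]
tcp_rot: [0.791, 0.612, 0.0, 0.0]
contact_force: [-0.8, 1.1, 0.0]
grip_width: 0.0158
gripper_force: 26.4
clock: 10.75
ee_pos: [0.557, -0.2099, 0.1894]
tcp_rot: [0.791, 0.612, 0.0, 0.0]
contact_force: [-0.6, 0.3, 1.0]
grip_width: 0.0155
gripper_force: 26.5
```

The pan now carries the weight. Opening gently.

```bash
python3 -m inch '[[1.5,[0,0,0],[0,0,0]],[1.7,[0,0,0],[0,0,0]],[1.9,[0,0,0],[0,0,0]],[2.2,[0,0,0],[0,0,0]],[2.6,[0,0,0],[0,0,0]]]' 20; python3 -m inch '[[4,[0,0,0],[0,0,0]],[5,[0,0,0],[0,0,0]],[5.5,[0,0,0],[0,0,0]],[5.5,[0,0,-0.5],[0,0,0]],[5.5,[0,0,-1],[0,0,0]]]'; python3 -m inch '[[5.5,[0,0,-2],[0,0,0]],[5.5,[0,0,-2.5],[0,0,0]],[5.5,[0,0,-2.5],[0,0,0]],[5.5,[0,0,-2],[0,0,0]],[5.5,[0,0,0],[0,0,0]]]'
python3 - <<'E'
from rig import *
import cv2,numpy as np
a=capture("scene")["image"][90:290,190:390,::-1];b=capture("side")["image"][110:310,250:450,::-1]
cv2.imwrite("pics/p2.png",cv2.resize(np.hstack([a,b]),(800,400),interpolation=2))
E
```

```text
clock: 11.25
ee_pos: [0.557, -0.2099, 0.1893]
tcp_rot: [0.791, 0.612, 0.0, 0.0]
contact_force: [0.6, -0.0, 0.7]
grip_width: 0.0258
gripper_force: 0.0
clock: 11.75
ee_pos: [0.5564, -0.2097, 0.2042]
tcp_rot: [0.791, 0.612, -0.0, -0.001]
contact_force: [0.4, -0.6, -0.8]
grip_width: 0.0549
gripper_force: 0.0
clock: 12.25
ee_pos: [0.5589, -0.2104, 0.2982]
tcp_rot: [0.791, 0.612, 0.002, 0.003]
contact_force: [-0.3, 0.4, -0.5]
grip_width: 0.0549
gripper_force: 0.0
```

View pics/p2.png

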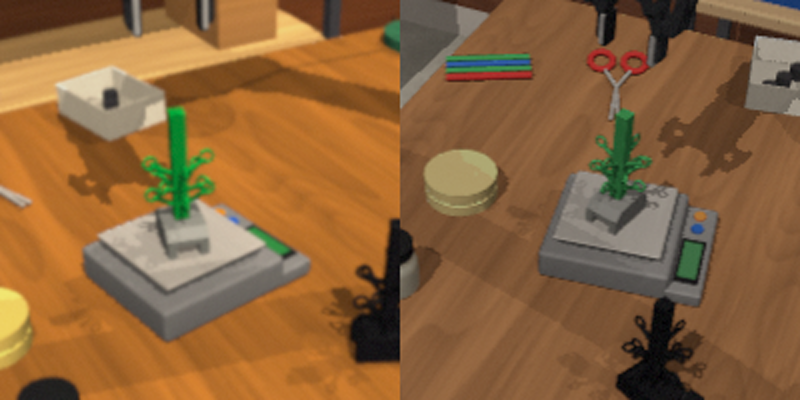

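The green tree stands upright and centred on the pan, and the gripper is clear of it.

```bash
python3 -c "
from rig import *
print(hand_in())"
```

```text
the job is handed in; nothing more can be done
None
```

The green tree is off its clip and standing upright and free near the middle of the scale's pan, with finger force at about 26 N each; the job is handed in at about 12.4 s, and I touched nothing else.

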